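# Draw the humidor door tight with its cam lever

## Robot

A 7-joint arm with a two-finger parallel gripper is mounted at the origin on the work surface. World frame = base frame: x ahead of the robot, y to its left, z up, the work surface at z = 0. Lengths are in m, angles in rad, forces in N, time in s.
With the tool pointing down it reaches from about 0.4 to 0.925 m from the base axis. Payload 4.1 kg.
Tool frame: the origin (TCP) lies midway between the tips of the shut fingers; the grasp point (between the pads) lies 19 mm behind it; z points along the fingers, y is the line along which they close (so a half turn about z gives the same grasp; the last joint's range is limited). The gripper opens to 85 mm and grips with 20 to 120 N. Pads are 22 mm wide; open, the fingers measure 114 mm over their backs; the gripper's body (76 mm by 85 mm) begins 54 mm behind the grasp point. The pads swing forward as they close: fully open they stand 13 mm farther back than shut.
Start: joints at [1.097, 0.398, 0.045, 1.537, -0.019, 1.207, -0.051], TCP at [0.238, -0.605, 0.231] pointing down, gripper open.
Joint ranges: [-2.82, 2.82], [-0.49, 2.23], [-1.37, 1.46], [0, 2.46], [-1.36, 4.5], [0.23, 2], [-2.94, 2.94]. Speed limits (rad/s): [2.57, 2.57, 3.14, 3.14, 3.14, 3.14, 3.14].

## Interface

Orientations are given as a unit quaternion [x, y, z, w].
In Python, from plant import * gives the robot as it stands.
- The arm moves only by the shell command python3 -m inch 'ROWS' [OPENING] [FORCE]. ROWS is JSON, a list of rows, each an object of numbers: "dx", "dy", "dz": the shift along the tool's x, y, z normalised to -1 to 1, where 1 is 0.3 m; "twist": the turn about the tool's z normalised to -1 to 1, where 1 is 0.5 rad. In form: [{"dx": .., "dy": .., "dz": .., "twist": ..}, ...]. A call has 1 to 8 rows; each row is the pose to reach, as a shift and turn from the pose commanded when the call began, along the tool's axes at that moment; what a row does not reach only later rows make up. A row lasts 1/8 s, in which the tool goes at most 62.5 mm and 10.7 degrees, less where a joint would pass 70% of its speed; a pose out of reach is approached as far as the arm can. A call with a number of a shift or a turn outside -1 to 1 is refused whole. A call with a gripper value outside its range is refused whole. OPENING is the closure, from -1 (fully open) to 1 (shut), so that 0 is half open, set as the call begins (- or left out, the last holds). The fingers move at their own pace and stop on an object; FORCE is the grip in N (left out, the last holds). Time passes only in rows, so rows that repeat a pose let the fingers close. It gives the time, the measured TCP pose, the force, the opening and the grip force at its end, in the units of the state.
- state(): the state, without advancing time (a new reading comes with each control period).
- capture(name): name is "side" or "top" or "wrist"; returns the picture (400x640x3 uint8, red, green, blue); there is no depth.
- camera_params(name): a dict with "K" (3x3 intrinsics, pixels), "k1" (the pictures are not rectified: a ray, as slopes to the right and down, at radius r is drawn at 1 + k1 r^2 times it, then the intrinsics apply), "rvec" (rotation vector, rad) and "tvec" (3), from world to camera coordinates, as OpenCV has them. Camera axes: x right, y down, z forward; pixel columns grow to the right and rows downward; lengths in m; the calibration is good to about 2 mm. A picture is of the moment at which its call begins: read the wrist's pose just before it. camera_params takes no time and is no camera call; for the wrist camera it gives the pose at the moment of the call.
- finish_job(): hands the job in; it is judged then, once.
Trained networks look in the newest picture that a camera, given by its name, has taken for a name from the list of things; names that differ only in an ending like _2 or _b are one class to them, and where a whole thing is asked for, a point or a joint stands for the part that bears it (a point fixed in the world has none). Each returns a list of dicts, best first, with "confidence" (0 to 1); they miss things now and then, are a little off and sometimes report something else, mostly with a low value. They report only what shows in the picture. A call takes as long as a camera call.
- trace(camera, label): "region" (400x640 bool, what is visible of it) and "rect" ([left, top, right, bottom] as shares, 0 to 1, of the picture: columns of its width, rows of its height, round what is visible of it).
- spot_point(camera, label): "location" ([column, row] as shares, 0 to 1, of the picture: columns of its width, rows of its height: a listed point, or the origin of a listed thing).
The state is a dict: "time_s": time; "joint_pos": joint angles; "joint_vel": joint speeds; "joint_efforts": joint torques, N m; "eef_pos": TCP position; "tcp_rot": TCP orientation; "ft_force": force on the tool from outside, world axes, zero at the start; "wrist_torque": the same for the moment, N m; "finger_gap": opening from 0.0 (shut) to 1.0 (fully open); "finger_force": force on a finger pad.
Only numpy, scipy, OpenCV 4.12 (cv2) and the standard library are available. Lean on these libraries where they do the work, as an engineer would, in place of code of your own. Each camera call takes 0.05 s, during which the arm holds its last target. There are 200 camera calls.

## Task

The small door of the rosewood humidor cupboard stands ajar: swing it shut and turn the brass cam lever on its top edge so that the hook catches the stud on the cabinet and draws the door snug onto its rubber seal. Stop turning as soon as it has come up firm, without crushing the seal, and let go of the lever so that the cam alone holds the door. Leave the other things on the credenza and the cupboard where they are.

Things in the scene. Friction and masses are not known exactly. Their poses are not given: they have to be found in the camera images.
- cupboard: Fixed rosewood cupboard on the credenza, 200 mm deep, 440 wide, 250 high. Origin at the centre of its underside, on the credenza top; its front faces its own -x (towards the robot), +y is its left seen from the robot, z up. An open bay 105 mm high runs under it; above are pigeonholes on its left half and the small door over its right half.
- keeper (a point): Keeper on the cupboard's top: upright brass stud 8 mm across, 26 mm high, on its axis 13 mm above the cupboard's top, 14 mm behind the front edge. At door angle 0 it stands 30 mm straight behind the lever's axis.
- door_hinge (a point): The door's upright hinge axis, at the height of the door's top edge (248 mm above the credenza). At door angle 0 the door's back lies in line with this axis, 4 mm in front of the cupboard's front edge.
- door (a joint): Angle of the small rosewood door (238 mm wide, 141 high, 24 thick, about 0.55 kg), rad. Hinged at its left edge; 0 is shut, parallel to the cupboard's front; it grows as the right edge swings out towards the robot (clockwise from above). It stays where it is left; 0.5 N at the lever moves it. Its back meets the seal at -0.007 to 0.015 rad: the seal's free height differs each time.
- lever (a joint): Angle of the brass cam lever on the door's top edge, rad. 0: fully open on its stop, handle square out from the door's front; it grows clockwise from above, the handle swinging towards the hinge until it lies along the door top; far stop 1.9. Turns free with about 1 N at the grip point. Firm on the seal at 8 to 13 N there, at 1.0 to 1.7 rad; beyond 20 N or so the seal is crushed. It stays when let go.
- hook_nose (a point): Nose of the lever's spiral hook, 40 mm from the lever's axis, 8 to 18 mm above the door's top edge. Below lever angle 0.25 it clears the stud and the door can shut; farther round it strikes the stud from in front and holds the door open. With the door on the seal it passes behind the stud at about 0.5; the hook then draws the door in 8 mm per rad, resistance climbing about 60 N per rad at the grip.
- lever_axis (a point): The upright axis of the lever's hub (20 mm across), at mid-height of the handle, 31 mm above the door's top edge; it rides on the door, 205 mm from the hinge axis and 12 mm in front of the door's back.
- lever_grip (a point): Grip point of the brass handle, 52 mm out from the lever's axis, half-way up. The handle is a straight level bar 12 mm wide and 14 mm tall, its underside 24 mm above the door's top edge, ending 80 mm from the axis; the hook is on the other side of the hub.
- seal: Black rubber bulb seal, 14 mm wide, 125 mm high, on the cupboard's right front jamb behind the door's free edge. Origin at the foot of its strip, on the cupboard's front edge. The bulb stands 3 to 7 mm proud and yields 1 mm per 30 N.
- jar_mid (a point): Glass jar with keys in it, 84 mm across, 85 mm high, in or before the open bay under the cupboard; point at its middle. To be left alone.
- dish_mid (a point): Orange ceramic dish, 110 mm across, 32 mm high, in or before the open bay; point at its middle. To be left alone.
- flashlight_mid (a point): Matte black flashlight, lying, 135 mm long, 36 mm thick at its head; point on its axis near the middle. To be left alone.
- opener: Flat steel bottle opener, 140 mm long, 5 mm thick; origin on its underside. To be left alone.
- glassescase: Grey spectacle case, 62 x 155 x 40 mm, on the left part of the cupboard's top; origin at the centre of its underside. To be left alone.
- fob: Black car key fob, 72 x 36 x 15 mm, on the credenza; origin at the centre of its underside. To be left alone.

How it is judged:
By the outcome, as a careful person would: the job done as asked, in the order asked, and still so for the second after the job is handed in, with the robot touching nothing.
It also fails if it takes over 64 s, if anything falls off the work surface, if the arm or the gripper's body presses on something with over 40 N, if the wrist force passes 120 N, or if a joint passes its speed limit or range.

## Working session

There is one attempt and no reset: what is moved stays moved. The work goes in short steps, Python scripts to look and compute and a shell command to move; the robot and the scene stay as the last step left them, time stands still between calls to the robot, and variables do not carry over. Pictures are saved under pics/ and viewed, at most 10 in all, crops included, and the job is handed in when it is done.

```bash
mkdir -p pics
cat > h.py <<'E'
from plant import *
import numpy as np, cv2
from scipy.spatial.transform import Rotation as R
def cam(n):
    p=camera_params(n);return np.array(p["K"]),float(p["k1"]),R.from_rotvec(np.ravel(p["rvec"])).as_matrix(),np.ravel(p["tvec"])
def ray(n,loc,c=None):
    K,k1,Rm,t=c or cam(n)
    u=np.array([loc[0]*640,loc[1]*400])
    d=np.array([(u[0]-K[0,2])/K[0,0],(u[1]-K[1,2])/K[1,1]]);s=d.copy()
    for _ in range(30): s=d/(1+k1*(s@s))
    v=Rm.T@np.array([s[0],s[1],1]);return -Rm.T@t,v/np.linalg.norm(v)
def atz(r,z): o,v=r;return o+v*(z-o[2])/v[2]
def tri(rs):
    A=sum(np.eye(3)-np.outer(v,v) for o,v in rs);b=sum((np.eye(3)-np.outer(v,v))@o for o,v in rs)
    p=np.linalg.solve(A,b);return p,[np.linalg.norm(np.cross(p-o,v)) for o,v in rs]
def proj(n,p,c=None):
    K,k1,Rm,t=c or cam(n);q=Rm@np.asarray(p)+t;s=q[:2]/q[2];s=s*(1+k1*(s@s));return K[:2,:2]@s+K[:2,2]
def save(n,f):
    im=capture(n);cv2.imwrite("pics/"+f,im[:,:,::-1]);return im
E
python3 - <<'E'
from h import *
np.set_printoptions(precision=4,suppress=True)
s=state();print(s)
ims=[save(n,n+"0.png") for n in("side","top")]
cv2.imwrite("pics/both0.png",np.vstack([i[:,:,::-1] for i in ims]) [:, :])
for l in["cupboard","keeper","door_hinge","lever_axis","lever_grip","hook_nose","seal","glassescase"]:
    d={}
    for n in("side","top"):
        r=spot_point(n,l)
        if r: d[n]=r[0]; print(l,n,np.array(r[0]["location"])*[640,400],round(r[0]["confidence"],2))
    if len(d)==2: print("   ",*tri([ray(n,d[n]["location"]) for n in d]))
E
```

```text
{'time_s': 0.0, 'joint_pos': array([ 1.097 ,  0.3992,  0.045 ,  1.5379, -0.0187,  1.2069, -0.0507]), 'joint_vel': array([-0.0001, -0.0015,  0.0007, -0.0009,  0.0005, -0.0013, -0.0016]), 'joint_efforts': array([ -0.0001, -47.5142,   1.3647, -25.4228,   0.0116,   0.0094,
         0.    ]), 'eef_pos': array([ 0.2377, -0.6043,  0.2303]), 'tcp_rot': array([ 0.9825,  0.1863, -0.0002, -0.0009]), 'ft_force': array([ 0.5643,  0.5542, -0.6223]), 'wrist_torque': array([0.0124, 0.0268, 0.0244]), 'finger_force': 0.0, 'finger_gap': 1.0006305879133144}
cupboard side [256.512 244.2  ] 0.92
cupboard top [289.792 156.08 ] 0.72
    [0.7396 0.0579 0.0074] [np.float64(0.006294632088983624), np.float64(0.006294632088983631)]
keeper side [334.272 144.92 ] 0.63
keeper top [353.216 157.88 ] 0.6
    [ 0.6627 -0.1303  0.2683] [np.float64(0.0009105874142157184), np.float64(0.0009105874142156738)]
door_hinge side [269.632 186.32 ] 0.56
lever_axis side [366.592 164.52 ] 0.93
lever_axis top [340.48 206.8 ] 0.57
    [ 0.5316 -0.1004  0.2792] [np.float64(0.002436171824070376), np.float64(0.0024361718240702972)]
lever_grip side [363.008 173.08 ] 0.92
lever_grip top [358.08 176.08] 0.22
    [ 0.6132 -0.1583  0.2072] [np.float64(0.02029462090055204), np.float64(0.020294620900551962)]
hook_nose side [355.072 163.8  ] 0.89
hook_nose top [347.392 193.   ] 0.7
    [ 0.5744 -0.1159  0.2573] [np.float64(0.0011822747572886852), np.float64(0.0011822747572887552)]
seal top [360.704 177.92 ] 0.54
glassescase side [202.816 175.92 ] 0.59
glassescase top [238.208 126.92 ] 0.65
    [0.743  0.1725 0.2574] [np.float64(0.0005114189732403418), np.float64(0.0005114189732403495)]
```

View pics/side0.png

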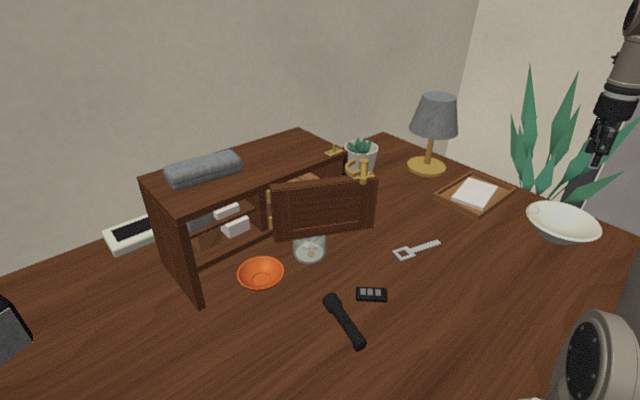

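View pics/top0.png

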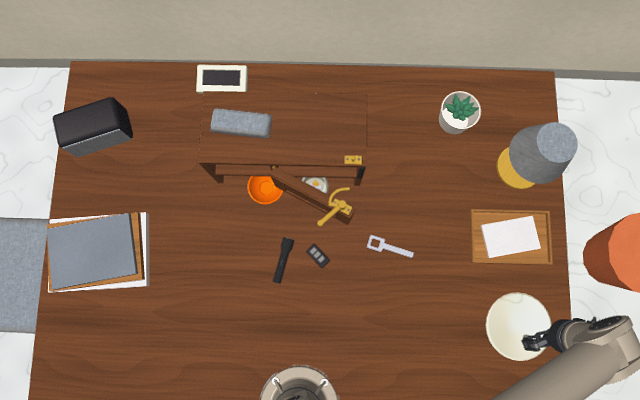

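The door stands about 30° open. In the top view its hub is at about (342,207), the handle end at (320,224) and the keeper at (353,159). The lever looks slightly off its open stop, so I'll take a closer look.

Run:
```python
from h import *
im=cv2.imread("pics/top0.png")[140:240,250:380]
cv2.imwrite("pics/c1.png",cv2.resize(im,None,fx=6,fy=6,interpolation=cv2.INTER_CUBIC))
np.set_printoptions(precision=4,suppress=True)
for (u,v),z in [((200,163),.25),((367,165),.25),((275,167),.25)]: print(u,v,atz(ray("top",(u/640,v/400)),z))
print(cam("top")[0], -cam("top")[2].T@cam("top")[3], -cam("side")[2].T@cam("side")[3])
```

```text
200 163 [0.6451 0.2686 0.25  ]
367 165 [ 0.6502 -0.1667  0.25  ]
275 167 [0.639  0.0719 0.25  ]
[[502.3148   0.     320.0053]
 [  0.     502.3148 190.0872]
 [  0.       0.       1.    ]] [ 0.3248 -0.0616  1.5147] [0.0698 0.4368 0.6511]
```

View pics/c1.png

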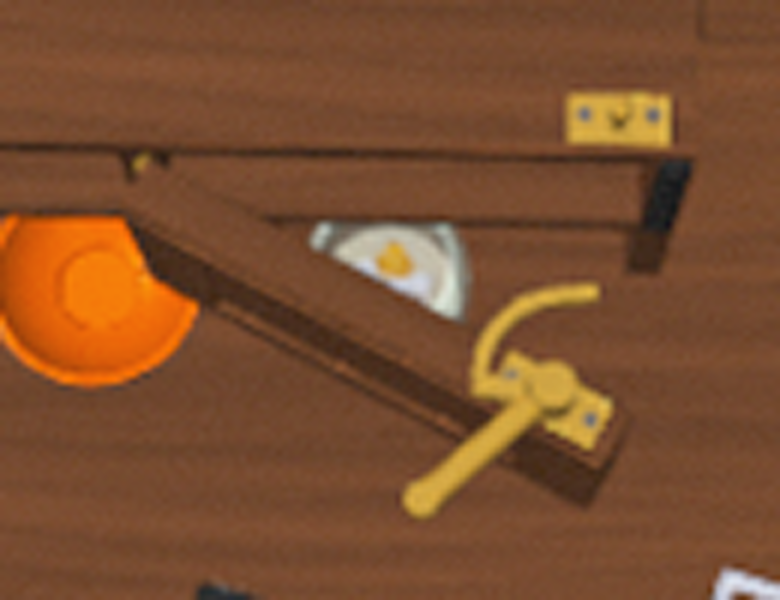

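The crop shows the hub at (342,204.7), the handle tip at (320.3,223), the hinge pin at (273.8,166.7), the keeper at (353.3,159.7), and the front edge running (250,164.5)–(365,166.3).

Run:
```python
from h import *
np.set_printoptions(precision=4,suppress=True)
P=lambda u,v,z: atz(ray("top",(u/640,v/400)),z)
a,b=P(250,164.5,.25),P(365,166.3,.25)
yaw=np.arctan2(-(a-b)[0],(a-b)[1]);print("yaw",yaw)
K=P(353.3,159.7,.268);H=P(273.8,166.7,.25);L=P(342,204.7,.286);T=P(320.3,223,.286)
print("K",K,"H",H,"L",L,"T",T,"TL",np.linalg.norm(T-L))
ex=np.array([np.cos(yaw),np.sin(yaw),0]);ey=np.array([-ex[1],ex[0],0])
print("H from K",K-.018*ex+.205*ey)
d=L-H;print("HL",np.linalg.norm(d[:2]),"exp",np.hypot(.205,.012))
# door angle: closed vector = -0.205 ey -0.012 ex ; clockwise growth
ang=lambda v:np.arctan2(v[1],v[0])
th=ang(-.205*ey-.012*ex)-ang(d);print("door",th)
n=ang(-ex)-th; h=ang(T-L);print("lever",(n-h+np.pi)%(2*np.pi)-np.pi)
n="side"
for l in["lever_axis","lever_grip"]:
  pass
print(proj("side",L),proj("side",L+(T-L)*.65),proj("side",K))
```

```text
yaw 0.00823789185715116
K [ 0.6587 -0.13    0.268 ] H [0.6397 0.0751 0.25  ] L [ 0.5378 -0.1024  0.286 ] T [ 0.4908 -0.0498  0.286 ] TL 0.07060544810283659
H from K [0.639  0.0749 0.268 ]
HL 0.20467187632210987 exp 0.20535091916034853
door 0.47071348446856986
lever 0.3786025394397452
[364.2574 160.1171] [363.6971 170.4036] [334.9462 145.5335]
```

```bash
python3 -m inch '[{"dz":-0.2},{"dz":-0.4},{"dx":0.8,"dy":-0.7,"dz":-0.4},{"dx":0.8,"dy":-0.7,"dz":-0.4},{"dx":0.8,"dy":-0.7,"dz":-0.4},{"dx":0.8,"dy":-0.7,"dz":-0.4},{"dx":0.8,"dy":-0.7,"dz":-0.4},{"dx":0.8,"dy":-0.7,"dz":-0.4}]' 1 40
```

```text
schema error: expected keys dx, dy, dz, twist
```

```bash
python3 -m inch '[{"dx":0,"dy":0,"dz":-0.2,"twist":0},{"dx":0,"dy":0,"dz":-0.4,"twist":0},{"dx":0.8,"dy":-0.7,"dz":-0.4,"twist":0},{"dx":0.8,"dy":-0.7,"dz":-0.4,"twist":0},{"dx":0.8,"dy":-0.7,"dz":-0.4,"twist":0},{"dx":0.8,"dy":-0.7,"dz":-0.4,"twist":0},{"dx":0.8,"dy":-0.7,"dz":-0.4,"twist":0},{"dx":0.8,"dy":-0.7,"dz":-0.4,"twist":0}]' 1 40
cat >> h.py <<'E'
def go(p,yaw=None):
    "print row values to reach world p with tool x at world angle yaw"
    s=state();M=R.from_quat(s["tcp_rot"]).as_matrix();d=M.T@(np.asarray(p)-s["eef_pos"])/.3
    a=np.arctan2(M[1,0],M[0,0]);print("t",round(s["time_s"],2),"pos",s["eef_pos"].round(4),"xang",round(a,3),"F",s["ft_force"].round(1),"gap",round(s["finger_gap"],2))
    tw=0 if yaw is None else ((a-yaw+np.pi)%(2*np.pi)-np.pi)/.5
    print("d",d.round(3),"twist",round(tw,3), "q",s["joint_pos"].round(2))
E
python3 -c "
from h import *
go([.527,-.040,.34],.73)"
```

```text
time_s: 1.9
eef_pos: [0.3874, -0.3165, 0.3519]
tcp_rot: [0.982, 0.191, 0.001, -0.0]
ft_force: [0.0, -0.7, 0.4]
finger_gap: -0.004
finger_force: 0.0
t 1.9 pos [ 0.3874 -0.3165  0.3519] xang 0.385 F [ 0.  -0.7  0.4] gap -0.0
d [ 0.777 -0.68   0.041] twist -0.691 q [ 0.74  0.06 -0.15  1.7   0.01  1.38 -0.59]
```

```bash
python3 -m inch '[{"dx":0.77,"dy":-0.68,"dz":0,"twist":-0.7},{"dx":0.77,"dy":-0.68,"dz":0,"twist":-0.7},{"dx":0.77,"dy":-0.68,"dz":0,"twist":-0.7},{"dx":0.77,"dy":-0.68,"dz":0,"twist":-0.7},{"dx":0.77,"dy":-0.68,"dz":0,"twist":-0.7},{"dx":0.77,"dy":-0.68,"dz":0,"twist":-0.7},{"dx":0.77,"dy":-0.68,"dz":0,"twist":-0.7}]'
python3 -c "
from h import *
go([.527,-.040,.262],.73)
save('wrist','w1.png')
for l in ['lever_axis','lever_grip','keeper','hook_nose']:
    r=spot_point('wrist',l)
    if r: print(l,np.array(r[0]['location'])*[640,400],r[0]['confidence'],atz(ray('wrist',r[0]['location']),{'lever_axis':.279,'lever_grip':.279,'keeper':.263,'hook_nose':.261}[l]))
"
```

```text
time_s: 2.78
eef_pos: [0.5246, -0.0487, 0.3511]
tcp_rot: [0.935, 0.354, -0.0, 0.0]
ft_force: [-0.7, -0.6, -0.0]
finger_gap: -0.002
finger_force: 0.0
t 2.77 pos [ 0.5246 -0.0487  0.3511] xang 0.723 F [-0.7 -0.6 -0. ] gap -0.0
d [ 0.026 -0.017  0.297] twist -0.013 q [ 0.4   0.12 -0.44  1.64  0.05  1.39 -0.89]
lever_axis [397.888 248.72 ] 0.82 [ 0.53877429 -0.10193045  0.279     ]
lever_grip [322.304 252.2  ] 0.72 [ 0.50383666 -0.06571781  0.279     ]
keeper [549.184 140.52 ] 0.74 [ 0.65980686 -0.13184785  0.263     ]
hook_nose [445.376 215.08 ] 0.58 [ 0.57625567 -0.11677383  0.261     ]
```

View pics/w1.png

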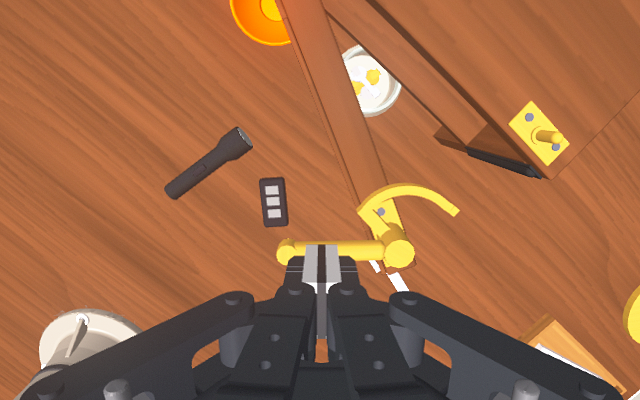

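The wrist view agrees with the measurements: handle from hub (398,250) to its tip (285,252), keeper at (548,138). I'll come down on the hinge side of the handle, then push it back to its open stop.

```bash
python3 -m inch '[{"dx":0.04,"dy":-0.02,"dz":0,"twist":0},{"dx":0.04,"dy":-0.02,"dz":0.15,"twist":0},{"dx":0.04,"dy":-0.02,"dz":0.29,"twist":0},{"dx":0.04,"dy":-0.02,"dz":0.29,"twist":0},{"dx":0.04,"dy":-0.02,"dz":0.29,"twist":0}]'
python3 -c "
from h import *
go([.499,-.064,.262],.9)"
```

```text
time_s: 3.65
eef_pos: [0.5309, -0.0342, 0.266]
tcp_rot: [0.935, 0.355, 0.001, 0.0]
ft_force: [0.1, -0.7, 0.1]
finger_gap: -0.001
finger_force: 0.0
t 3.65 pos [ 0.5309 -0.0342  0.266 ] xang 0.725 F [ 0.1 -0.7  0.1] gap -0.0
d [-0.145  0.004  0.013] twist -0.35 q [ 0.38  0.18 -0.45  1.76  0.08  1.22 -0.94]
```

```bash
python3 -m inch '[{"dx":-0.05,"dy":0,"dz":0.013,"twist":-0.1},{"dx":-0.08,"dy":0,"dz":0.013,"twist":-0.2},{"dx":-0.1,"dy":0,"dz":0.013,"twist":-0.3},{"dx":-0.12,"dy":0,"dz":0.013,"twist":-0.35},{"dx":-0.14,"dy":0,"dz":0.013,"twist":-0.35},{"dx":-0.14,"dy":0,"dz":0.013,"twist":-0.35}]'
cat > m.py <<'E'
from h import *
import sys
P=lambda u,v,z: atz(ray("top",(u/640,v/400)),z)
capture("top");capture("wrist")
H=np.array([.6393,.075,0]);yaw=.008
Q={}
for l in("lever_axis","lever_grip"):
    for n in("top","wrist"):
        r=spot_point(n,l)
        if r and r[0]["confidence"]>.3: Q[l,n]=atz(ray(n,r[0]["location"]),.279);print(l,n,Q[l,n][:2].round(4),round(r[0]["confidence"],2))
ang=lambda v:np.arctan2(v[1],v[0])
w=lambda a:(a+np.pi)%(2*np.pi)-np.pi
for n in("top","wrist"):
    if ("lever_axis",n) in Q:
        L=Q["lever_axis",n];th=w(np.pi*1.5+yaw-np.arctan(.012/.205)-ang(L-H));print(n,"door",round(th,3))
        if ("lever_grip",n) in Q: print("  lever",round(w(np.pi+yaw-th-ang(Q["lever_grip",n]-L)),3))
go([.5,-.064,.262])
E
python3 m.py
```

```text
time_s: 4.4
eef_pos: [0.5001, -0.0617, 0.2622]
tcp_rot: [0.9, 0.435, 0.003, 0.001]
ft_force: [3.0, 2.7, 2.7]
finger_gap: 0.001
finger_force: 2.0
lever_axis wrist [ 0.5389 -0.0999] 0.68
lever_grip top [0.7401 0.1655] 0.71
wrist door 0.47
t 4.7 pos [ 0.4997 -0.0616  0.2614] xang 0.901 F [3.  4.2 3.3] gap -0.0
d [-0.006  0.006 -0.002] twist 0 q [ 0.45  0.13 -0.45  1.83  0.06  1.19 -0.69]
```

```bash
python3 -m inch '[{"dx":0.08,"dy":0,"dz":0,"twist":-0.1},{"dx":0.15,"dy":0,"dz":0,"twist":-0.3},{"dx":0.15,"dy":0,"dz":0.1,"twist":-0.4},{"dx":0.15,"dy":0,"dz":0.12,"twist":-0.4},{"dx":0.15,"dy":0,"dz":0.12,"twist":-0.4}]'
python3 m.py; python3 -c "
from h import *
go([.600,-.065,.225],1.57)"
```

```text
time_s: 5.32
eef_pos: [0.5257, -0.0274, 0.2238]
tcp_rot: [0.853, 0.523, -0.001, -0.0]
ft_force: [-0.5, 0.3, 0.6]
finger_gap: 0.002
finger_force: 0.0
lever_axis top [ 0.5347 -0.0993] 0.54
lever_grip top [ 0.5016 -0.0761] 0.66
top door 0.49
  lever 0.13
t 5.62 pos [ 0.5266 -0.0275  0.2251] xang 1.1 F [ 0.3  0.3 -0.5] gap 0.0
d [-0.149 -0.024 -0.123] twist 0 q [ 0.4   0.21 -0.49  1.83  0.11  1.13 -0.6 ]
t 5.62 pos [ 0.5266 -0.0275  0.2251] xang 1.1 F [ 0.3  0.3 -0.5] gap 0.0
d [-0.     0.275  0.001] twist -0.941 q [ 0.4   0.21 -0.49  1.83  0.11  1.13 -0.6 ]
```

```bash
python3 -m inch '[{"dx":0,"dy":0.05,"dz":0,"twist":-0.1},{"dx":0,"dy":0.09,"dz":0,"twist":-0.25},{"dx":0,"dy":0.13,"dz":0,"twist":-0.4},{"dx":0,"dy":0.17,"dz":0,"twist":-0.55},{"dx":0,"dy":0.21,"dz":0,"twist":-0.7},{"dx":0,"dy":0.24,"dz":0,"twist":-0.85},{"dx":0,"dy":0.26,"dz":0,"twist":-0.94},{"dx":0,"dy":0.26,"dz":0,"twist":-0.94}]'
python3 m.py
```

```text
time_s: 6.62
eef_pos: [0.596, -0.0631, 0.2246]
tcp_rot: [0.708, 0.706, 0.0, 0.0]
ft_force: [0.0, -0.5, -0.2]
finger_gap: 0.001
finger_force: 0.0
lever_axis top [ 0.6514 -0.1346] 0.66
top door -0.108
t 6.92 pos [ 0.5956 -0.0626  0.2246] xang 1.57 F [-0.1  0.2  0.3] gap -0.0
d [-0.005 -0.319 -0.125] twist 0 q [ 0.45  0.35 -0.53  1.66  0.19  1.18 -0.13]
```

```bash
python3 -m inch '[{"dx":0,"dy":0.01,"dz":0,"twist":0},{"dx":0,"dy":0.015,"dz":0,"twist":0},{"dx":0,"dy":0.015,"dz":0,"twist":0}]'
python3 -m inch '[{"dx":0,"dy":0.007,"dz":0,"twist":0},{"dx":0,"dy":0.007,"dz":0,"twist":0}]'
python3 -c "
from h import *
save('top','t2.png');im=cv2.imread('pics/t2.png')[140:240,270:400]
cv2.imwrite('pics/c2.png',cv2.resize(im,None,fx=6,fy=6,interpolation=cv2.INTER_CUBIC))"
```

```text
time_s: 7.3
eef_pos: [0.6005, -0.0627, 0.2244]
tcp_rot: [0.707, 0.707, 0.0, 0.0]
ft_force: [0.2, -0.6, -0.5]
finger_gap: 0.001
finger_force: 0.0
time_s: 7.55
eef_pos: [0.6026, -0.0627, 0.2244]
tcp_rot: [0.707, 0.707, 0.0, 0.0]
ft_force: [-0.4, 0.1, -0.3]
finger_gap: -0.003
finger_force: 0.0
```

View pics/c2.png

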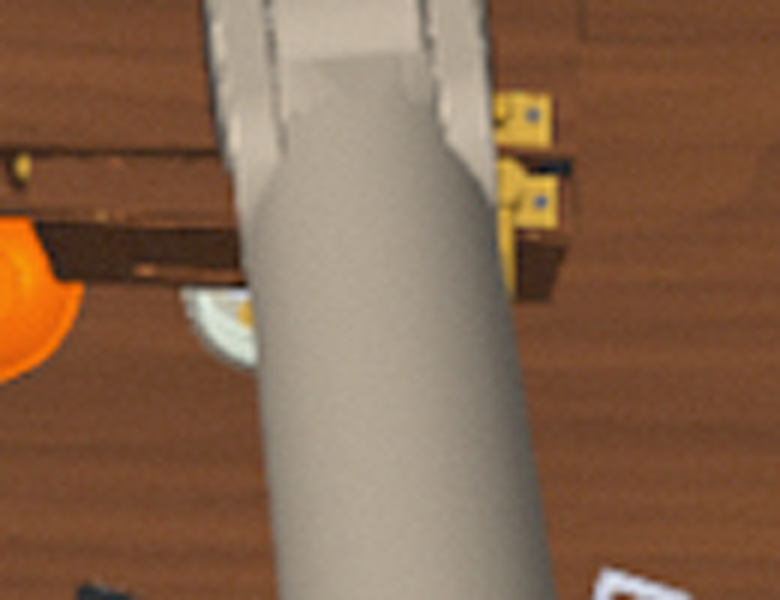

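The door is nearly shut, with the hub at about (512,180) and the handle square out. I'll push on until the seal is felt.

```bash
for i in 1 2 3; do python3 -m inch '[{"dx":0,"dy":0.007,"dz":0,"twist":0},{"dx":0,"dy":0.007,"dz":0,"twist":0}]' | grep -E "eef|ft_"; done
```

```text
eef_pos: [0.6046, -0.0628, 0.2244]
ft_force: [-0.9, 0.2, 0.5]
eef_pos: [0.6047, -0.0628, 0.2244]
ft_force: [-6.4, 0.4, 3.1]
eef_pos: [0.6048, -0.0628, 0.2244]
ft_force: [-11.2, 0.3, 7.5]
```

```bash
python3 -m inch '[{"dx":0,"dy":-0.09,"dz":0,"twist":0},{"dx":0,"dy":-0.09,"dz":-0.17,"twist":0},{"dx":0,"dy":-0.09,"dz":-0.35,"twist":0},{"dx":0,"dy":-0.09,"dz":-0.35,"twist":0},{"dx":-0.2,"dy":-0.09,"dz":-0.35,"twist":0},{"dx":-0.37,"dy":-0.09,"dz":-0.35,"twist":0},{"dx":-0.37,"dy":-0.09,"dz":-0.35,"twist":0},{"dx":-0.37,"dy":-0.09,"dz":-0.3,"twist":0}]'
python3 -m inch '[{"dx":0,"dy":0,"dz":0.08,"twist":0},{"dx":0,"dy":0,"dz":0.175,"twist":0},{"dx":0,"dy":0,"dz":0.175,"twist":0}]'
python3 -c "
from h import *
go([.577,-.172,.262],1.57)
save('wrist','w2.png')
for l,z in [('lever_axis',.279),('lever_grip',.279),('keeper',.263),('hook_nose',.261)]:
    for r in spot_point('wrist',l)[:1]: print(l,r['confidence'],atz(ray('wrist',r['location']),z))
"
```

```text
time_s: 9.35
eef_pos: [0.5824, -0.1729, 0.3143]
tcp_rot: [0.707, 0.707, 0.001, 0.001]
ft_force: [0.2, 1.0, -0.5]
finger_gap: -0.003
finger_force: 0.0
time_s: 9.72
eef_pos: [0.5798, -0.1713, 0.2586]
tcp_rot: [0.706, 0.708, -0.001, -0.003]
ft_force: [0.2, 0.0, -0.7]
finger_gap: -0.002
finger_force: 0.0
t 9.72 pos [ 0.5798 -0.1713  0.2586] xang 1.573 F [ 0.2  0.  -0.7] gap -0.0
d [-0.002 -0.009 -0.011] twist 0.007 q [ 0.6   0.33 -0.49  1.6   0.16  1.26  0.08]
lever_axis 0.9 [ 0.63365263 -0.12873091  0.279     ]
lever_grip 0.73 [ 0.57768054 -0.12922713  0.279     ]
keeper 0.61 [ 0.66815889 -0.13164316  0.263     ]
```

View pics/w2.png

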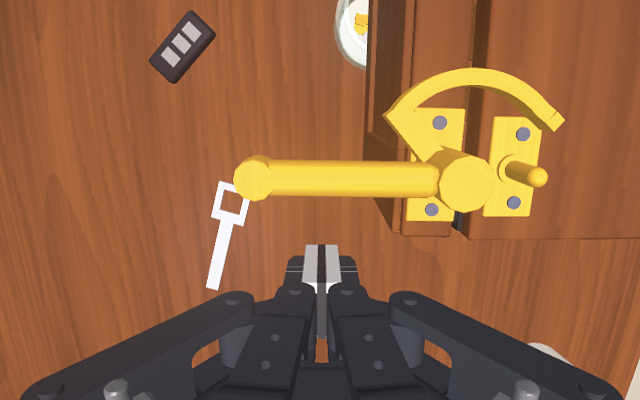

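The door is on the seal, the lever is square out (hub 468,180; tip 255,180), and the hook is clear of the stud. Now I'll turn it, keeping the tool aligned with the handle.

```bash
python3 -m inch '[{"dx":0.05,"dy":0,"dz":-0.01,"twist":0},{"dx":0.083,"dy":0,"dz":-0.01,"twist":0},{"dx":0.102,"dy":-0.008,"dz":-0.01,"twist":0.2},{"dx":0.12,"dy":-0.01,"dz":-0.01,"twist":0.4},{"dx":0.138,"dy":-0.01,"dz":-0.01,"twist":0.6},{"dx":0.155,"dy":-0.01,"dz":-0.01,"twist":0.8},{"dx":0.155,"dy":-0.01,"dz":-0.01,"twist":0.8}]'
python3 -c "
from h import *
go([.5768,-.1249,.262],1.17)
go([.5827,-.1039,.262],.77)
go([.5887,-.0947,.262],.57)
for l,z in [('lever_axis',.279),('lever_grip',.279)]:
    capture('wrist')
    for r in spot_point('wrist',l)[:1]: print(l,r['confidence'],atz(ray('wrist',r['location']),z))
"
```

```text
time_s: 10.85
eef_pos: [0.5787, -0.1261, 0.2653]
tcp_rot: [0.833, 0.553, 0.0, 0.0]
ft_force: [0.0, -0.3, 0.2]
finger_gap: 0.001
finger_force: 0.0
t 10.85 pos [ 0.5787 -0.1261  0.2653] xang 1.172 F [ 0.  -0.3  0.2] gap 0.0
d [ 0.001 -0.008  0.011] twist 0.005 q [ 0.5   0.3  -0.45  1.62  0.13  1.25 -0.37]
t 10.85 pos [ 0.5787 -0.1261  0.2653] xang 1.172 F [ 0.  -0.3  0.2] gap 0.0
d [ 0.073 -0.017  0.011] twist 0.805 q [ 0.5   0.3  -0.45  1.62  0.13  1.25 -0.37]
t 10.85 pos [ 0.5787 -0.1261  0.2653] xang 1.172 F [ 0.  -0.3  0.2] gap 0.0
d [ 0.109 -0.01   0.011] twist 1.205 q [ 0.5   0.3  -0.45  1.62  0.13  1.25 -0.37]
lever_axis 0.72 [ 0.62798864 -0.12829081  0.279     ]
lever_grip 0.91 [ 0.57876741 -0.10836846  0.279     ]
```

```bash
python3 -m inch '[{"dx":0.018,"dy":-0.006,"dz":0,"twist":0.2},{"dx":0.036,"dy":-0.01,"dz":0,"twist":0.4},{"dx":0.036,"dy":-0.01,"dz":0,"twist":0.4}]'
python3 -m inch '[{"dx":0.018,"dy":-0.005,"dz":0,"twist":0.2},{"dx":0.036,"dy":-0.007,"dz":0,"twist":0.4},{"dx":0.036,"dy":-0.007,"dz":0,"twist":0.4}]'
python3 -c "
from h import *
go([.5887,-.0947,.262],.57)
for l,z in [('lever_axis',.279),('lever_grip',.279)]:
    capture('wrist')
    for r in spot_point('wrist',l)[:1]: print(l,r['confidence'],atz(ray('wrist',r['location']),z))
"
```

```text
time_s: 11.42
eef_pos: [0.58, -0.1161, 0.2648]
tcp_rot: [0.884, 0.467, -0.0, 0.0]
ft_force: [0.4, 0.3, -0.5]
finger_gap: 0.0
finger_force: 0.1
time_s: 11.8
eef_pos: [0.5844, -0.1061, 0.2648]
tcp_rot: [0.926, 0.377, -0.0, 0.0]
ft_force: [0.3, -0.1, -0.5]
finger_gap: 0.001
finger_force: 0.2
t 11.8 pos [ 0.5844 -0.1061  0.2648] xang 0.773 F [ 0.3 -0.1 -0.5] gap 0.0
d [ 0.037 -0.017  0.009] twist 0.406 q [ 0.42  0.29 -0.4   1.62  0.12  1.25 -0.79]
lever_axis 0.6 [ 0.62851184 -0.12847574  0.279     ]
lever_grip 0.67 [ 0.59001194 -0.09013682  0.279     ]
```

```bash
python3 -m inch '[{"dx":0.018,"dy":-0.005,"dz":0,"twist":0.2},{"dx":0.018,"dy":-0.005,"dz":0,"twist":0.2}]' | grep -E "eef|ft_"
python3 -m inch '[{"dx":0.018,"dy":-0.005,"dz":0,"twist":0.2},{"dx":0.018,"dy":-0.005,"dz":0,"twist":0.2}]'| grep -E "eef|ft_"
python3 -c "
from h import *
s=state();M=R.from_quat(s['tcp_rot']).as_matrix();print(M.T@s['ft_force'])
go([.5964,-.0868,.262],.37)
for l,z in [('lever_axis',.279),('lever_grip',.279)]:
    capture('wrist')
    for r in spot_point('wrist',l)[:1]: print(l,r['confidence'],atz(ray('wrist',r['location']),z))
"
```

```text
eef_pos: [0.5872, -0.1013, 0.2649]
ft_force: [0.4, -0.9, 0.9]
eef_pos: [0.5905, -0.0965, 0.2649]
ft_force: [0.2, -2.0, -0.6]
[-0.89825309  1.78354747  0.58798414]
t 12.5 pos [ 0.5905 -0.0965  0.2649] xang 0.573 F [ 0.2 -2.  -0.6] gap -0.0
d [ 0.034 -0.017  0.01 ] twist 0.406 q [ 0.38  0.3  -0.37  1.61  0.11  1.25 -1.  ]
lever_axis 0.64 [ 0.628664  -0.1284746  0.279    ]
lever_grip 0.61 [ 0.60121946 -0.08325528  0.279     ]
```

```bash
cat > f.py <<'E'
from h import *
F=[]
for _ in range(2):
    s=state();M=R.from_quat(s['tcp_rot']).as_matrix();F.append(M.T@s['ft_force']);capture('wrist')
print(s['time_s'],"Ftool",np.mean(F,0).round(1),"x0",F[0][0].round(1),s['eef_pos'].round(4))
E
python3 -m inch '[{"dx":0.009,"dy":-0.003,"dz":0,"twist":0.1},{"dx":0.009,"dy":-0.003,"dz":0,"twist":0.1}]' >/dev/null; python3 f.py
python3 -m inch '[{"dx":0.009,"dy":-0.003,"dz":0,"twist":0.1},{"dx":0.009,"dy":-0.003,"dz":0,"twist":0.1}]' >/dev/null; python3 f.py
```

```text
13.0 Ftool [-1.2  0.3  0. ] x0 -1.4 [ 0.5922 -0.0946  0.2649]
13.35 Ftool [-0.8  0.9 -0. ] x0 -1.2 [ 0.5942 -0.0923  0.2649]
```

```bash
python3 -m inch '[{"dx":0.009,"dy":-0.011,"dz":0,"twist":0.1},{"dx":0.009,"dy":-0.011,"dz":0,"twist":0.1}]' >/dev/null; python3 f.py
python3 -m inch '[{"dx":0.009,"dy":-0.011,"dz":0,"twist":0.1},{"dx":0.009,"dy":-0.011,"dz":0,"twist":0.1}]' >/dev/null; python3 f.py
```

```text
13.7 Ftool [-1.2  0.3  0.4] x0 -1.8 [ 0.5951 -0.0879  0.2649]
14.05 Ftool [-3.   0.7 -1. ] x0 -2.9 [ 0.5959 -0.0846  0.2648]
```

```bash
python3 -m inch '[{"dx":0.009,"dy":-0.002,"dz":0,"twist":0.1},{"dx":0.009,"dy":-0.002,"dz":0,"twist":0.1}]' >/dev/null; python3 f.py
python3 -m inch '[{"dx":0.006,"dy":-0.001,"dz":0,"twist":0.06},{"dx":0.006,"dy":-0.001,"dz":0,"twist":0.06}]' >/dev/null; python3 f.py
```

```text
14.4 Ftool [-4.2  1.3 -1.8] x0 -3.6 [ 0.5979 -0.0831  0.2648]
14.75 Ftool [-5.5  1.2 -2.7] x0 -5.4 [ 0.5993 -0.0822  0.2648]
```

```bash
python3 -m inch '[{"dx":0.006,"dy":-0.001,"dz":0,"twist":0.06},{"dx":0.006,"dy":-0.001,"dz":0,"twist":0.06}]' >/dev/null; python3 f.py
python3 -m inch '[{"dx":0.006,"dy":-0.001,"dz":0,"twist":0.06},{"dx":0.006,"dy":-0.001,"dz":0,"twist":0.06}]' >/dev/null; python3 f.py
python3 -c "
from h import *
for l,z in [('lever_axis',.279),('lever_grip',.279)]:
    for r in spot_point('wrist',l)[:1]: print(l,r['confidence'],atz(ray('wrist',r['location']),z))
"
```

```text
15.1 Ftool [-6.1  1.5 -2.6] x0 -6.6 [ 0.6005 -0.0814  0.2648]
15.45 Ftool [-7.7  1.3 -3.6] x0 -7.1 [ 0.6017 -0.0806  0.2647]
lever_axis 0.85 [ 0.630386   -0.12866044  0.279     ]
lever_grip 0.93 [ 0.61658799 -0.07702489  0.279     ]
```

```bash
python3 -m inch '[{"dx":0.006,"dy":-0.001,"dz":0,"twist":0.06},{"dx":0.006,"dy":-0.001,"dz":0,"twist":0.06}]' >/dev/null; python3 f.py
python3 -m inch '[{"dx":0.006,"dy":-0.001,"dz":0,"twist":0.06},{"dx":0.006,"dy":-0.001,"dz":0,"twist":0.06}]' >/dev/null; python3 f.py
```

```text
15.9 Ftool [-9.3  0.6 -4.3] x0 -9.5 [ 0.6029 -0.0799  0.2647]
16.25 Ftool [-10.6   1.1  -4.8] x0 -10.1 [ 0.604  -0.0792  0.2647]
```

It has come up firm at about 10.5 N. I'll let go by backing straight away and rising.

```bash
python3 -m inch '[{"dx":-0.03,"dy":0,"dz":0,"twist":0},{"dx":-0.1,"dy":0,"dz":0,"twist":0},{"dx":-0.2,"dy":0,"dz":0,"twist":0},{"dx":-0.3,"dy":0,"dz":-0.15,"twist":0},{"dx":-0.4,"dy":0,"dz":-0.3,"twist":0},{"dx":-0.4,"dy":0,"dz":-0.3,"twist":0},{"dx":-0.4,"dy":0,"dz":-0.3,"twist":0}]'
python3 -c "
from h import *
save('wrist','w3.png')
for l,z in [('lever_axis',.279),('lever_grip',.279)]:
    for r in spot_point('wrist',l)[:1]: print(l,r['confidence'],atz(ray('wrist',r['location']),z))
"
```

```text
time_s: 17.18
eef_pos: [0.4892, -0.0981, 0.3549]
tcp_rot: [0.996, 0.085, 0.001, -0.0]
ft_force: [0.1, 0.3, -1.1]
finger_gap: -0.003
finger_force: 0.0
```

View pics/w3.png

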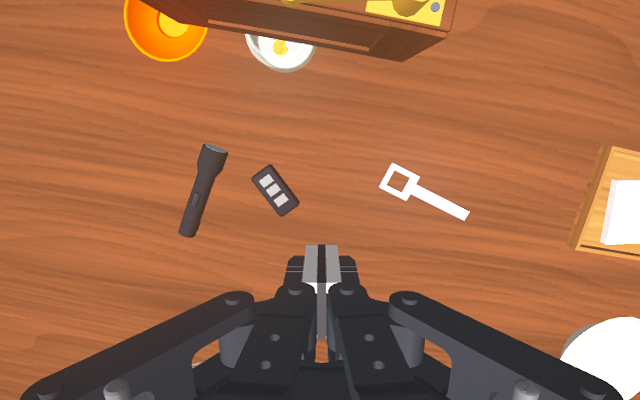

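The wrist view cuts off the lever at its top edge; the fob, flashlight and opener are undisturbed. I'll check with the side camera.

```bash
python3 -c "
from h import *
im=save('side','s3.png')[120:260,220:420,::-1]
for l in ['lever_axis','lever_grip']:
    for r in spot_point('side',l)[:1]: print(l,r['confidence'],atz(ray('side',r['location']),.279))
cv2.imwrite('pics/c3.png',cv2.resize(im,None,fx=4,fy=4,interpolation=cv2.INTER_CUBIC))"
```

```text
lever_axis 0.84 [ 0.62085812 -0.12401911  0.279     ]
lever_grip 0.59 [0.46182    0.21724426 0.279     ]
```

View pics/c3.png

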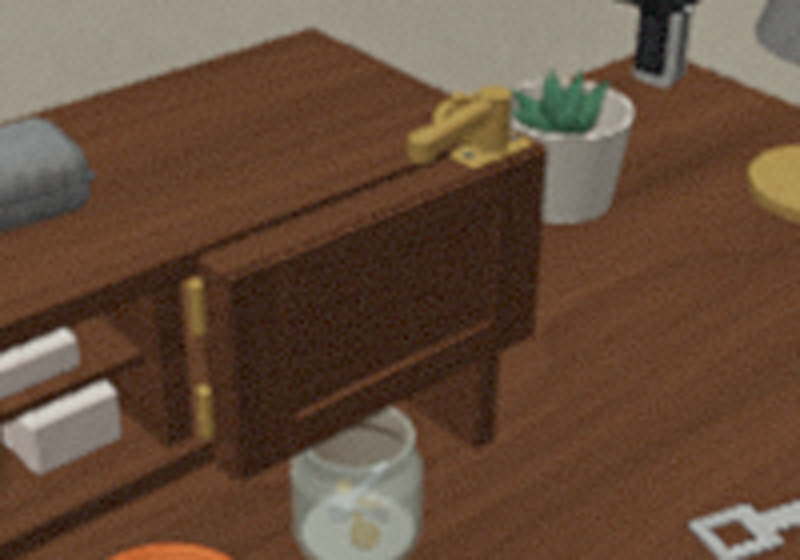

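The door is shut, the lever lies nearly along its top (tip 420,148; hub 490,105) with the hook engaged, and the robot is clear.

```bash
python3 -c "
from plant import *
print(finish_job())"
```

```text
the job is handed in; nothing more can be done
None
```

The door is shut on its seal and the cam lever was turned until firm, about 10.5 N at roughly 1.35 rad. I then released the lever with the robot clear, saw nothing else disturbed in the last pictures, and handed the job in at about 17 s.

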